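# Twist the tight cap off the washer jar under the sink

## Robot

A 6-joint arm with a two-finger parallel gripper is mounted at the origin on the work surface. World frame = base frame: x ahead of the robot, y to its left, z up, the work surface at z = 0. Lengths are in m, angles in rad, forces in N, time in s.
With the tool pointing down it reaches from about 0.35 to 0.975 m from the base axis. Payload 7.1 kg.
Tool frame: the origin (TCP) lies on the front face of the gripper's body, between the roots of the fingers; the fingertips stand 80 mm ahead of it and the grasp point (between the pads) lies 61 mm ahead of it; z points along the fingers, y is the line along which they close (so a half turn about z gives the same grasp; the last joint's range is limited). The gripper opens to 88 mm and grips with 3 to 60 N. Pads are 20 mm wide; open, the fingers measure 115 mm over their backs; the gripper's body (75 mm by 178 mm) begins 61 mm behind the grasp point.
Start: joints at [1.287, 0.423, 1.63, -0, 1.089, -0.019], TCP at [0.164, 0.603, 0.303] pointing down, gripper open.
Joint ranges: [-3, 3], [-0.9, 2.11], [0.09, 2.58], [-1.31, 4.45], [0.11, 2.69], [-2.54, 2.54]. Speed limits (rad/s): [2.39, 2.39, 3.01, 3.14, 3.14, 3.14].

## Interface

Orientations are given as [roll, pitch, yaw] about the fixed x, y, z axes, in that order (R = Rz(yaw) Ry(pitch) Rx(roll)).
In Python, from plant import robot gives the robot as it stands.
- The arm moves only by the tool drive_tool, never from a script. Its argument "series" is a list of rows, each an object of numbers: "dx", "dy", "dz": the shift along the tool's x, y, z in cm; "yaw": the turn about the tool's z in rad; "claw": the opening, from 0 (shut) to 1 (fully open). In form: [{"dx": .., "dy": .., "dz": .., "yaw": .., "claw": ..}, ...]. A call has 1 to 12 rows; each row shifts and turns the commanded pose from where the row before left it, along the tool's axes as they then stand; what a row does not reach is not made up. A row lasts 1/10 s, in which the tool goes at most 50 mm and 8.59 degrees, less where a joint would pass 70% of its speed; a pose out of reach is approached as far as the arm can. A call with a gripper value outside its range is refused whole. The fingers move at their own pace and stop on an object; "force" is the grip in N (left out, the last holds). Time passes only in rows, so rows that do not move let the fingers close. It gives the time, the measured TCP pose, the force, the opening and the grip force at its end, in the units of the state.
- robot.observe(): the state, without advancing time (a new reading comes with each control period).
- robot.get_image(name): name is "scene" or "top"; returns the picture (420x560x3 uint8, blue, green, red); there is no depth.
- robot.get_calibration(name): a dict with "fx", "fy", "cx", "cy" (pixels), "dist_coeffs" ([k1, k2, p1, p2, k3] as OpenCV has them; the pictures are not rectified), "view" (4x4, takes a point from world to camera coordinates). Camera axes: x right, y down, z forward; pixel columns grow to the right and rows downward; lengths in m; the calibration is good to about 2 mm. A picture is of the moment at which its call begins. get_calibration takes no time and is no camera call.
- robot.hand_in(): hands the job in; it is judged then, once.
The state is a dict: "t": time; "joints": joint angles; "joint_vel": joint speeds; "joint_torque": joint torques, N m; "position": TCP position; "ee_rot": TCP orientation; "force": force on the tool from outside, world axes, zero at the start; "moment": the same for the moment, N m; "width": finger opening in m; "grasp_force": force on a finger pad.
Only numpy, scipy, OpenCV 4.12 (cv2) and the standard library are available. Lean on these libraries where they do the work, as an engineer would, in place of code of your own. Each camera call takes 0.05 s, during which the arm holds its last target. There are 200 camera calls.

## Task

A pot lid has been left lying on top of the square jar of tap washers: lift it off by its knob and lay it flat (do not drop it) about the middle of the bare blue tile, and let go of it. Then take the jar's yellow cap and unscrew it anticlockwise, with the jar staying down in the tile pocket that braces it, until the threads let go, and only then lift the cap straight up. Finish while still holding the cap level over the jar, its lower rim about 2 cm clear above the jar's mouth; leave everything else on the surface where it is.

Things in the scene. Friction and masses are not known exactly. Their poses are not given: they have to be found in the camera images.
- nest: fixed pocket of tiles: two stacked tiles (170 and 160 mm square, together 20 mm high) with four terracotta offcut strips 10 mm thick standing 26 mm above them round a 76 mm square pocket that holds the jar's foot, so the jar cannot turn. Origin: centre of the underside, z up.
- rest_tile: fixed flat blue tile, 200 x 200 x 10 mm, lying bare on the surface; the pot lid goes here. Origin: centre of its underside, top face 10 mm above.
- lid_knob (a point): centre of the round black grip (27 mm diameter, 25 mm tall) of the aluminium pot lid (140 mm diameter, 9 mm thick in the middle, 170 g). The grip's lower end is 9 mm above the lid's metal, its top 43 mm above the lid's underside; this point lies 30.5 mm above the underside. At the start the lid lies loose on the jar's cap, up to 10 mm off centre.
- lid_under (a point): centre of the flat underside of the pot lid, z up.
- jar_base (a point): centre of the underside of the jar, a loose square clear jar, 72 x 72 mm by 78 mm to its flat shoulder, about 0.5 kg, standing in the pocket with 2 mm play a side. Above the shoulder a round neck of 40 mm diameter reaches up to 100 mm. z up; x points to the red dash on the jar's shoulder.
- jar_mouth (a point): centre of the jar's mouth, 100 mm above the jar's underside, same axes as the jar. A sprung rubber seal in the mouth, 4 mm proud with the cap on and 8 mm proud without it, pushes up on the cap with about 10 N.
- cap_center (a point): centre of the yellow screw cap, a loose hollow cap, 58 mm outer diameter and 28 mm tall (this point is 14 mm below its top and 14 mm above its lower rim), 45 g. z up; x points to the red dash on the cap. On the jar, its lower rim is 4 mm above the jar's shoulder, its centre 4 mm below the mouth.
- cap_top (a point): centre of the cap's top, same axes as the cap. It is a tight twist-off lug cap (some 0.3 to 0.5 Nm to turn). At the start its red dash lies 50 to 78 degrees clockwise, seen from above, of the jar's red dash; turned anticlockwise until the dashes line up (within 15 degrees) it is free and lifts straight off; lifted sooner, it pulls the jar up. Some 30 degrees beyond there is a stop.
- tub: bystander: clear tub with blue flip-top lid, 136 x 96 x 81 mm; origin: centre of underside (standing, like cup and clip, on a fixed tile shelf 200 mm deep, 610 mm wide and 91 mm high along the back).
- enamel_cup: bystander: upturned white enamel cup, 82 mm diameter, 78 mm tall, handle to its +y; origin: centre of underside.
- pipe_clip: bystander: steel saddle pipe clip, 116 mm along its y, 35 mm tall; origin: centre of underside.
- scrub_brush: bystander: red scrub brush, 160 mm along its x, 50 mm wide, 68 mm tall; origin: centre of underside.
- cleaner: bystander: green bottle, 64 mm diameter, 190 mm tall; origin: centre of underside.
- spanner: bystander: steel spanner lying along its x; origin: on the surface under its middle.
There are look-alikes about, which are no part of the job. Leave any green look-alike of the part that bears jar_base alone.

How it is judged:
On the way, in this order (a step that is already met when the one before it is completed fails the run):
1. the pot lid lies flat on the blue tile, let go of and at rest (horizontal distance between lid_under and rest_tile below 0.05 m and z of lid_under in the frame of rest_tile below 0.014 m and angle between lid_under's own z axis and vertical below 0.08 rad and contact force between each of the arm, the fingers and pot_lid below 0.1 N and linear speed of pot_lid below 0.03 m/s), for 0.1 s.
2. the cap is turned to where its threads let go, still down on the neck (angle between the x axis of cap_center and the x axis of jar_base, either way round below 0.42 rad and z of cap_center in the frame of jar_base below 0.112 m and horizontal distance between cap_center and jar_mouth below 0.01 m), for 0.05 s.
At the end, for the whole second after the job is handed in: The fingers hold the cap level (within 0.2 rad), still, over the jar's mouth (within 20 mm of its axis), its lower rim 8 to 46 mm above the mouth and not touching the jar; the jar stands fully down in its pocket; the pot lid lies flat on the blue tile, centre within 50 mm of the tile's centre (z of cap_center in the frame of jar_mouth between 0.022 and 0.06 m and horizontal distance between cap_center and jar_mouth below 0.02 m and angle between cap_center's own z axis and vertical below 0.2 rad and contact force between the fingers and cap above 1 N and contact force between cap and jar below 0.1 N and linear speed of cap below 0.03 m/s and z of jar_base in the frame of nest below 0.024 m and angle between each of jar_base, lid_under's own z axis and vertical below 0.08 rad and horizontal distance between lid_under and rest_tile below 0.05 m and z of lid_under in the frame of rest_tile below 0.014 m); the arm keeps its last pose, push and grip.
It fails at once if the jar is pulled up out of its pocket (over 10 mm) or tipped (z of jar_base in the frame of nest above 0.03 m or angle between jar_base's own z axis and vertical above 0.2 rad).
It fails at once if the pot lid is dropped (linear speed of pot_lid above 0.8 m/s and contact force between the fingers and pot_lid below 0.05 N).
It fails at once if a bystander is moved by more than 30 mm (distance of any of tub, enamel_cup, pipe_clip, scrub_brush, cleaner, spanner from where it was at the start of the episode above 0.03 m).
It also fails if it takes over 64 s, if anything falls off the work surface, if the arm or the gripper's body presses on something with over 40 N, if the wrist force passes 120 N, or if a joint passes its speed limit or range.

## Working session

There is one attempt and no reset: what is moved stays moved. The work goes in short steps, Python scripts to look and compute and a tool call to move; the robot and the scene stay as the last step left them, time stands still between calls to the robot, and variables do not carry over. Pictures are saved under pics/ and viewed, at most 10 in all, crops included, and the job is handed in when it is done.

Besides the shell and the picture viewer there is one more tool, called after ">>>" by a JSON object that holds its "method" and its "body", one argument or row to a line. drive_tool: Moves the arm, as the interface text tells. Its arguments: {"type":"object","properties":{"series":{"type":"array","items":{"type":"object","properties":{"dx":{"type":"number"},"dy":{"type":"number"},"dz":{"type":"number"},"yaw":{"type":"number"},"claw":{"type":"number"}}}},"force":{"type":"number"}},"required":["series"]}

```bash
mkdir -p pics; ls
cat > h.py <<'E'
import numpy as np, cv2
from plant import robot
def cal(n):
    c=robot.get_calibration(n); K=np.array([[c["fx"],0,c["cx"]],[0,c["fy"],c["cy"]],[0,0,1]],float)
    return K,np.array(c["dist_coeffs"],float),np.array(c["view"],float)
def ray(n,uv):
    K,d,V=cal(n); p=cv2.undistortPoints(np.array([[uv]],float),K,d)[0,0]
    R=V[:3,:3]; return -R.T@V[:3,3], R.T@np.array([p[0],p[1],1])
def onz(n,uv,z):
    o,d=ray(n,uv); return o+d*(z-o[2])/d[2]
def proj(n,P):
    K,d,V=cal(n); return cv2.projectPoints(np.array(P,float).reshape(-1,3),cv2.Rodrigues(V[:3,:3])[0],V[:3,3],K,d)[0][:,0]
def tri(n1,a,n2,b):
    o1,d1=ray(n1,a);o2,d2=ray(n2,b); d1/=np.linalg.norm(d1);d2/=np.linalg.norm(d2)
    s=np.linalg.lstsq(np.c_[d1,-d2],o2-o1,rcond=None)[0]
    p,q=o1+s[0]*d1,o2+s[1]*d2; return (p+q)/2,np.linalg.norm(p-q)
E
python3 - <<'E'
from h import *
for n in("scene","top"):
    cv2.imwrite(f"pics/{n}0.png",robot.get_image(n)); o,_=ray(n,(280,210)); print(n,o,onz(n,(280,210),0))
s=robot.observe(); print(s)
E
```

```text
pics
scene [ 1.23790222 -1.12461212  1.13845965] [0.51068302 0.06864373 0.        ]
top [ 0.44832685 -0.00254276  1.30602448] [0.55094381 0.01327455 0.        ]
{'t': 0.1, 'joints': array([ 1.28700035e+00,  4.23759733e-01,  1.63056771e+00, -3.19800943e-06,
        1.08856831e+00, -1.90145351e-02]), 'joint_vel': array([-0.00049238, -0.00197621, -0.00161444, -0.00023812, -0.00093741,
        0.00012956]), 'joint_torque': array([-1.69495377e-05, -5.45617175e+01, -2.74324894e+01,  6.45371061e-02,
        1.88167824e-02, -1.21672809e-05]), 'position': array([0.16344397, 0.60287285, 0.3020003 ]), 'ee_rot': array([-3.14028974e+00, -2.19454527e-05,  2.87681268e+00]), 'force': array([ 0.1141446 , -0.34748912, -0.72908414]), 'moment': array([ 0.01385793,  0.01122402, -0.02695817]), 'grasp_force': 0.0, 'width': 0.08762510727769578}
```

View pics/scene0.png

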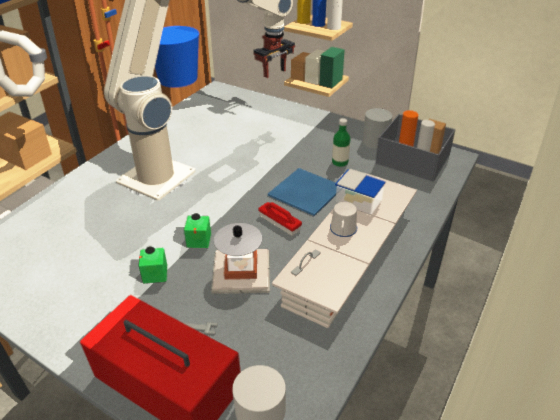

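View pics/top0.png

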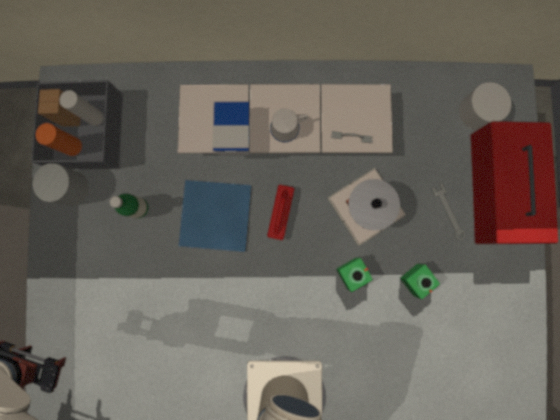

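The scene view shows the lid and knob on the jar at about (237,231). The top view has the knob at (377,203), the blue tile at (215,215), the brush at (281,212), and the green look-alikes at (355,274) and (422,282).

Run:
```python
from h import *
def cent(im,box,f,k=0):
    x0,y0,x1,y1=box; m=f(im[y0:y1,x0:x1].astype(int)).astype(np.uint8)
    n,l,st,c=cv2.connectedComponentsWithStats(m); i=1+np.argmax(st[1:,4]); return c[i]+[x0,y0],st[i],m
T=cv2.imread("pics/top0.png");S=cv2.imread("pics/scene0.png")
dark=lambda a:a.max(2)<60
kt,st,_=cent(T,(360,188,395,220),dark); ks,ss,_=cent(S,(225,218,250,240),dark)
print("knob",kt,st,ks,ss,tri("top",kt,"scene",ks), onz("top",kt,.165), onz("scene",ks,.1605))
blue=lambda a:(a[...,0]>a[...,2]+25)
bt,sb,m=cent(T,(165,165,262,265),blue); print("tile",bt,sb,onz("top",bt,.01))
c=max(cv2.findContours(m,0,2)[0],key=cv2.contourArea); r=cv2.minAreaRect(c); print([onz("top",p+[165,165],.01)[:2].round(3) for p in cv2.boxPoints(r)], onz("top",np.array(r[0])+[165,165],.01))
# brush, cup
red=lambda a:(a[...,2]>a[...,1]+60)
b,s_,_=cent(T,(262,175,300,245),red); print("brush",onz("top",b,.04),s_)
# nest
hs=lambda a:(a.min(2)>110)
for n,im in (("top",T),("scene",S)):
  pass
x0,y0,x1,y1=320,160,412,250
cv2.imwrite("pics/crop1.png",np.hstack([cv2.resize(T[y0:y1,x0:x1],(400,391),interpolation=2),cv2.resize(S[215:300,200:287],(400,391),interpolation=2)]))
```

```text
knob [376.44       202.97333333] [12 11 10  9 75] [237.17948718 231.1025641 ] [ 8  8  9 11 78] (array([ 0.55725786, -0.24256562,  0.15976302]), np.float64(0.00029631152865236104)) [ 0.55664075 -0.24155579  0.165     ] [ 0.55789545 -0.24314997  0.1605    ]
tile [214.74706985 215.49156118] [  14   16   71   70 4266] [0.53352872 0.20748846 0.01      ]
[array([0.445, 0.314]), array([0.642, 0.3  ]), array([0.624, 0.102]), array([0.429, 0.118])] [0.53417505 0.20817735 0.01      ]
brush [0.54208957 0.01220092 0.04      ] [  6  10  26  55 817]
```

View pics/crop1.png

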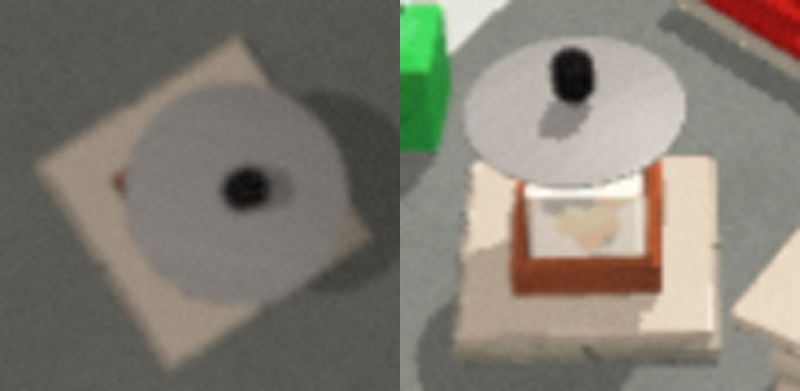

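The knob triangulates to (0.557, -0.2425, 0.160), matching the expected 0.1605 height. The tile measures about 200 mm square, centred at (0.534, 0.208). I'm moving towards the knob now.

>>> {"method": "drive_tool", "body": {
  "series": [
    {"dx":-3,"dy":-3.55,"claw":1},
    {"dx":-3,"dy":-3.55},
    {"dx":-3,"dy":-3.55},
    {"dx":-3,"dy":-3.55},
    {"dx":-3,"dy":-3.55},
    {"dx":-3,"dy":-3.55},
    {"dx":-3,"dy":-3.55},
    {"dx":-3,"dy":-3.55},
    {"dx":-3,"dy":-3.55},
    {"dx":-3,"dy":-3.55}
  ]
}}

```text
invalid input at $.series[0]: expected keys dx, dy, dz, yaw, claw
```

>>> {"method": "drive_tool", "body": {
  "series": [
    {"dx":-3,"dy":-3.55,"claw":1},
    {"dx":-3,"dy":-3.55},
    {"dx":-3,"dy":-3.55},
    {"dx":-3,"dy":-3.55},
    {"dx":-3,"dy":-3.55},
    {"dx":-3,"dy":-3.55},
    {"dx":-3,"dy":-3.55},
    {"dx":-3,"dy":-3.55},
    {"dx":-3,"dy":-3.55},
    {"dx":0},
    {"dx":0},
    {"dx":0}
  ]
}}

```text
invalid input at $.series[0]: expected keys dx, dy, dz, yaw, claw
```

```bash
cat >> h.py <<'E'
def to(x,y,z):
    s=robot.observe(); from scipy.spatial.transform import Rotation as Ro
    R=Ro.from_euler("xyz",s["ee_rot"]).as_matrix(); d=100*R.T@(np.array([x,y,z])-s["position"])
    print("t",s["t"],"pos",s["position"].round(4),"rot",s["ee_rot"].round(3),"q6",s["joints"][5].round(2),"F",s["force"].round(1),"M",s["moment"].round(2),"w",s["width"].round(4),"g",round(s["grasp_force"],1),"-> cm",d.round(2))
E
python3 -c "
from h import *
to(.557,-.2425,.225)"
```

```text
Traceback (most recent call last):
  File "h.py", line 20, in to
    print("t",s["t"],"pos",s["position"].round(4),"rot",s["ee_rot"].round(3),"q6",s["joints"][5].round(2),"F",s["force"].round(1),"M",s["moment"].round(2),"w",s["width"].round(4),"g",round(s["grasp_force"],1),"-> cm",d.round(2))
                                                                                                                                                               ^^^^^^^^^^^^^^^^
AttributeError: 'float' object has no attribute 'round'
```

All keys are required in every row.

>>> {"method": "drive_tool", "body": {
  "series": [
    {"dx":-3,"dy":-3.55,"dz":0,"yaw":0,"claw":1},
    {"dx":-3,"dy":-3.55,"dz":0,"yaw":0,"claw":1},
    {"dx":-3,"dy":-3.55,"dz":0,"yaw":0,"claw":1},
    {"dx":-3,"dy":-3.55,"dz":0,"yaw":0,"claw":1},
    {"dx":-3,"dy":-3.55,"dz":0,"yaw":0,"claw":1},
    {"dx":-3,"dy":-3.55,"dz":0,"yaw":0,"claw":1},
    {"dx":-3,"dy":-3.55,"dz":0,"yaw":0,"claw":1},
    {"dx":-3,"dy":-3.55,"dz":0,"yaw":0,"claw":1},
    {"dx":-3,"dy":-3.55,"dz":0,"yaw":0,"claw":1},
    {"dx":-3,"dy":-3.55,"dz":0,"yaw":0,"claw":1}
  ]
}}

```text
t: 1.1
position: [0.3604, 0.1803, 0.3027]
ee_rot: [3.141, 0.0, 2.877]
force: [1.7, 0.2, -0.4]
width: 0.0879
grasp_force: 0.0
```

>>> {"method": "drive_tool", "body": {
  "series": [
    {"dx":-3,"dy":-3.55,"dz":0,"yaw":0,"claw":1},
    {"dx":-3,"dy":-3.55,"dz":0,"yaw":0,"claw":1},
    {"dx":-3,"dy":-3.55,"dz":0,"yaw":0,"claw":1},
    {"dx":-3,"dy":-3.55,"dz":0,"yaw":0,"claw":1},
    {"dx":-3,"dy":-3.55,"dz":0,"yaw":0,"claw":1},
    {"dx":-3,"dy":-3.55,"dz":0,"yaw":0,"claw":1},
    {"dx":-3,"dy":-3.55,"dz":0,"yaw":0,"claw":1},
    {"dx":-3,"dy":-3.55,"dz":0,"yaw":0,"claw":1},
    {"dx":-3,"dy":-3.55,"dz":0,"yaw":0,"claw":1},
    {"dx":0,"dy":0,"dz":0,"yaw":0,"claw":1},
    {"dx":0,"dy":0,"dz":0,"yaw":0,"claw":1}
  ]
}}

```text
t: 2.2
position: [0.5368, -0.1977, 0.3019]
ee_rot: [3.141, -0.002, 2.875]
force: [0.3, 0.9, -0.1]
width: 0.0879
grasp_force: 0.0
```

```bash
sed -i 's/s\["width"\].round(4)/round(s["width"],4)/' h.py
python3 -c "
from h import *
to(.557,-.2425,.225)"
```

```text
t 2.2 pos [ 0.5368 -0.1977  0.3019] rot [ 3.141e+00 -2.000e-03  2.875e+00] q6 -1.68 F [ 0.3  0.9 -0.1] M [-0.02 -0.01 -0.  ] w 0.0879 g 0.0 -> cm [-3.14 -3.8   7.68]
```

>>> {"method": "drive_tool", "body": {
  "series": [
    {"dx":-1.6,"dy":-1.9,"dz":0,"yaw":0,"claw":1},
    {"dx":-1.54,"dy":-1.9,"dz":0,"yaw":0,"claw":1},
    {"dx":0,"dy":0,"dz":2,"yaw":0,"claw":1},
    {"dx":0,"dy":0,"dz":2,"yaw":0,"claw":1},
    {"dx":0,"dy":0,"dz":0,"yaw":0,"claw":1},
    {"dx":0,"dy":0,"dz":0,"yaw":0,"claw":1}
  ]
}}

```text
t: 2.8
position: [0.5572, -0.2407, 0.2628]
ee_rot: [3.141, -0.001, 2.878]
force: [-0.2, -0.1, -0.4]
width: 0.0876
grasp_force: 0.0
```

```bash
python3 -c "
from h import *
to(.557,-.2425,.225)"
```

```text
t 2.8 pos [ 0.5572 -0.2407  0.2628] rot [ 3.141e+00 -1.000e-03  2.878e+00] q6 -1.73 F [-0.2 -0.1 -0.4] M [-0.04  0.01  0.02] w 0.0876 g 0.0 -> cm [-0.03 -0.18  3.78]
```

>>> {"method": "drive_tool", "body": {
  "force": 25,
  "series": [
    {"dx":0,"dy":-0.2,"dz":1.5,"yaw":0,"claw":1},
    {"dx":0,"dy":0,"dz":1.3,"yaw":0,"claw":1},
    {"dx":0,"dy":0,"dz":1.0,"yaw":0,"claw":1},
    {"dx":0,"dy":0,"dz":0,"yaw":0,"claw":1},
    {"dx":0,"dy":0,"dz":0,"yaw":0,"claw":0.5},
    {"dx":0,"dy":0,"dz":0,"yaw":0,"claw":0.2},
    {"dx":0,"dy":0,"dz":0,"yaw":0,"claw":0},
    {"dx":0,"dy":0,"dz":0,"yaw":0,"claw":0},
    {"dx":0,"dy":0,"dz":0,"yaw":0,"claw":0},
    {"dx":0,"dy":0,"dz":0,"yaw":0,"claw":0},
    {"dx":0,"dy":0,"dz":0,"yaw":0,"claw":0},
    {"dx":0,"dy":0,"dz":0,"yaw":0,"claw":0}
  ]
}}

```text
t: 4.0
position: [0.557, -0.2437, 0.2247]
ee_rot: [3.141, -0.0, 2.877]
force: [0.4, 1.1, 0.3]
width: 0.0273
grasp_force: 0.6
```

>>> {"method": "drive_tool", "body": {
  "series": [
    {"dx":0,"dy":0,"dz":0,"yaw":0,"claw":0},
    {"dx":0,"dy":0,"dz":0,"yaw":0,"claw":0},
    {"dx":0,"dy":0,"dz":0,"yaw":0,"claw":0},
    {"dx":0,"dy":0,"dz":0,"yaw":0,"claw":0}
  ]
}}

```text
t: 4.4
position: [0.557, -0.2437, 0.2247]
ee_rot: [3.141, 0.0, 2.877]
force: [-0.0, 1.6, 1.5]
width: 0.0266
grasp_force: 25.0
```

>>> {"method": "drive_tool", "body": {
  "series": [
    {"dx":0,"dy":0,"dz":-0.5,"yaw":0,"claw":0},
    {"dx":0,"dy":0,"dz":-0.5,"yaw":0,"claw":0},
    {"dx":0,"dy":0,"dz":-1,"yaw":0,"claw":0},
    {"dx":0,"dy":0,"dz":-2,"yaw":0,"claw":0},
    {"dx":0,"dy":0,"dz":-2,"yaw":0,"claw":0},
    {"dx":0,"dy":0,"dz":-1,"yaw":0,"claw":0},
    {"dx":0,"dy":0,"dz":0,"yaw":0,"claw":0},
    {"dx":0,"dy":0,"dz":0,"yaw":0,"claw":0}
  ]
}}

```text
t: 5.2
position: [0.5567, -0.2437, 0.2945]
ee_rot: [-3.142, -0.0, 2.877]
force: [-0.5, -0.3, -1.5]
width: 0.026
grasp_force: 25.0
```

```bash
python3 -c "
from h import *
to(.534,.208,.29)
cv2.imwrite('pics/s1.png',robot.get_image('scene')[150:340,130:410])
cv2.imwrite('pics/t1.png',robot.get_image('top'))"
```

```text
t 5.2 pos [ 0.5567 -0.2437  0.2945] rot [-3.142 -0.     2.877] q6 -1.74 F [-0.5 -0.3 -1.5] M [-0.03 -0.01 -0.02] w 0.026 g 25.0 -> cm [14.02 43.    0.45]
```

View pics/s1.png

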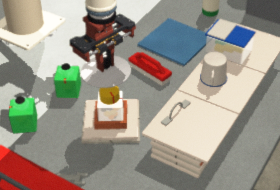

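The jar and yellow cap are now uncovered at crop (110,100). I can't make out the lid clearly, so I'm checking a scaled crop.

```bash
python3 -c "
from h import *
s=cv2.imread('pics/s1.png');t=cv2.imread('pics/t1.png')
print(proj('scene',[.557,-.2437,.2]),proj('top',[.557,-.2437,.2]))
cv2.imwrite('pics/c2.png',np.hstack([cv2.resize(s[:140,40:180],(400,400),interpolation=2),cv2.resize(t[150:260,320:430],(400,400),interpolation=2)]))"
```

```text
[[236.01330399 220.4970665 ]] [[380.11440276 201.53538634]]
```

View pics/c2.png

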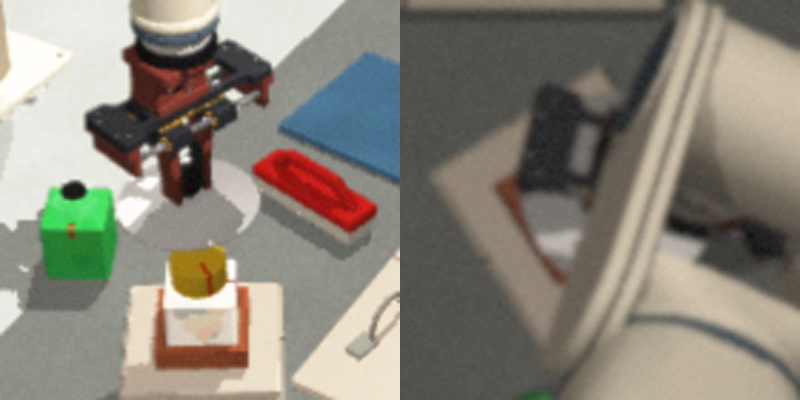

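The lid is held level by its knob and the cap is uncovered. I'm carrying the lid to the tile.

>>> {"method": "drive_tool", "body": {
  "series": [
    {"dx":0.4,"dy":1.3,"dz":0,"yaw":0,"claw":0},
    {"dx":1.0,"dy":3.0,"dz":0,"yaw":0,"claw":0},
    {"dx":1.4,"dy":4.3,"dz":0,"yaw":0,"claw":0},
    {"dx":1.4,"dy":4.3,"dz":0,"yaw":0,"claw":0},
    {"dx":1.4,"dy":4.3,"dz":0,"yaw":0,"claw":0},
    {"dx":1.4,"dy":4.3,"dz":0,"yaw":0,"claw":0},
    {"dx":1.4,"dy":4.3,"dz":0,"yaw":0,"claw":0},
    {"dx":1.4,"dy":4.3,"dz":0,"yaw":0,"claw":0},
    {"dx":1.4,"dy":4.3,"dz":0,"yaw":0,"claw":0},
    {"dx":1.4,"dy":4.3,"dz":0,"yaw":0,"claw":0},
    {"dx":1.0,"dy":3.0,"dz":0,"yaw":0,"claw":0},
    {"dx":0.4,"dy":1.3,"dz":0,"yaw":0,"claw":0}
  ]
}}

```text
t: 6.5
position: [0.5332, 0.211, 0.2941]
ee_rot: [-3.142, -0.001, 2.88]
force: [0.2, -0.6, -1.1]
width: 0.0262
grasp_force: 25.0
```

>>> {"method": "drive_tool", "body": {
  "series": [
    {"dx":0,"dy":0,"dz":0,"yaw":0,"claw":0},
    {"dx":0,"dy":0,"dz":0,"yaw":0,"claw":0}
  ]
}}

```text
t: 6.7
position: [0.534, 0.2073, 0.2942]
ee_rot: [-3.141, -0.001, 2.877]
force: [-0.6, 0.0, -0.9]
width: 0.0265
grasp_force: 25.0
```

```bash
python3 -c "
from h import *
to(.534,.208,.1047)
T=robot.get_image('top'); cv2.imwrite('pics/t2.png',T)
S=robot.get_image('scene'); cv2.imwrite('pics/s2.png',S)
a=cv2.resize(T[150:260,330:440],(400,400),interpolation=2);b=cv2.resize(S[215:300,200:285],(400,400),interpolation=2)
cv2.imwrite('pics/c3.png',np.hstack([a,b]))"
```

```text
t 6.7 pos [0.534  0.2073 0.2942] rot [-3.141e+00 -1.000e-03  2.877e+00] q6 -0.96 F [-0.6  0.  -0.9] M [-0.02 -0.05 -0.  ] w 0.0265 g 25.0 -> cm [1.000e-02 9.000e-02 1.895e+01]
```

View pics/c3.png

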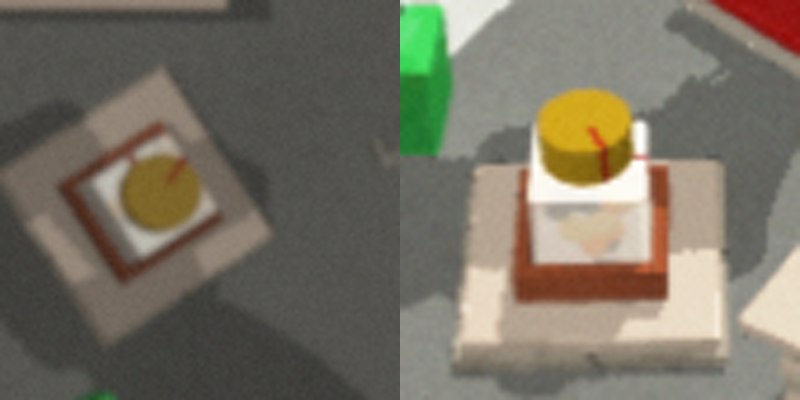

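Both views show the cap clearly: its red dash points to the upper right in the top view, and the jar's shoulder dash is at about crop (132,158) top-left. I'm lowering the lid and then measuring the cap.

>>> {"method": "drive_tool", "body": {
  "series": [
    {"dx":0,"dy":0,"dz":2,"yaw":0,"claw":0},
    {"dx":0,"dy":0,"dz":3,"yaw":0,"claw":0},
    {"dx":0,"dy":0,"dz":3,"yaw":0,"claw":0},
    {"dx":0,"dy":0,"dz":3,"yaw":0,"claw":0},
    {"dx":0,"dy":0,"dz":3,"yaw":0,"claw":0},
    {"dx":0,"dy":0,"dz":2,"yaw":0,"claw":0},
    {"dx":0,"dy":0,"dz":1,"yaw":0,"claw":0},
    {"dx":0,"dy":0,"dz":1,"yaw":0,"claw":0},
    {"dx":0,"dy":0,"dz":0.4,"yaw":0,"claw":0},
    {"dx":0,"dy":0,"dz":0,"yaw":0,"claw":0},
    {"dx":0,"dy":0,"dz":0,"yaw":0,"claw":0}
  ]
}}

```text
t: 7.9
position: [0.5349, 0.208, 0.1115]
ee_rot: [3.141, 0.001, 2.877]
force: [0.5, 0.2, -0.7]
width: 0.0267
grasp_force: 25.0
```

Run:
```python
from h import *
to(.534,.208,.1047)
T=cv2.imread('pics/t2.png');S=cv2.imread('pics/s2.png')
def comp(im,box,f):
    x0,y0,x1,y1=box; m=f(im[y0:y1,x0:x1].astype(int)).astype(np.uint8)
    c=max(cv2.findContours(m,0,1)[0],key=cv2.contourArea); h=cv2.convexHull(c); h=h.reshape(-1,2)+[x0,y0]; return h
yel=lambda a:(a[...,1]>a[...,0]+45)&(a[...,1]>a[...,2]-60)&(a[...,1]<a[...,2]+15)
h=comp(T,(355,180,395,220),yel); (c,r)=cv2.minEnclosingCircle(h.astype(np.float32)); print("top circ",c,r,onz("top",c,.130),"edge size mm",[np.linalg.norm(onz("top",(c[0]+r,c[1]),.13)-onz("top",(c[0]-r,c[1]),.13))])
# expected silhouettes: fit xy by comparing extents
hs=comp(S,(222,230,255,258),yel); print("scene hull ext",hs.min(0),hs.max(0),"top ext",h.min(0),h.max(0))
a=np.linspace(0,2*np.pi,72)
for xy in [(.552,-.245),(.557,-.25)]:
  P=[[xy[0]+.029*np.cos(t),xy[1]+.029*np.sin(t),z] for t in a for z in(.102,.130)]
  for n in("scene","top"):
    q=proj(n,P); print(xy,n,q.min(0).round(1),q.max(0).round(1))
# red pixels
for n,im,b in(("top",T,(355,180,395,220)),("scene",S,(222,230,262,262))):
  x0,y0,x1,y1=b; A=im[y0:y1,x0:x1].astype(int); m=((A[...,2]>A[...,1]+40)&(A[...,2]>A[...,0]+40)).astype(np.uint8)
  k,l,st,ce=cv2.connectedComponentsWithStats(m,connectivity=8); print(n,[(st[i].tolist(),(ce[i]+[x0,y0]).round(1).tolist()) for i in range(1,k)])
```

```text
t 7.9 pos [0.5349 0.208  0.1115] rot [3.141e+00 1.000e-03 2.877e+00] q6 -0.96 F [ 0.5  0.2 -0.7] M [-0.04 -0.03 -0.02] w 0.0267 g 25.0 -> cm [ 0.09 -0.02  0.68]
top circ (374.0, 202.5) 10.111974716186523 [ 0.56124144 -0.24227331  0.13      ] edge size mm [np.float64(0.05499993510674546)]
scene hull ext [229 234] [249 254] top ext [364 193] [384 212]
(0.552, -0.245) scene [225.7 232. ] [246.2 252.7]
(0.552, -0.245) top [362.6 195.2] [385.7 217.3]
(0.557, -0.25) scene [226.1 233.6] [246.7 254.4]
(0.557, -0.25) top [364.3 193.4] [387.5 215.5]
top [([14, 5, 5, 3, 5], [371.0, 186.0]), ([11, 8, 2, 2, 2], [366.5, 188.5]), ([8, 11, 2, 1, 2], [363.5, 191.0]), ([21, 14, 5, 6, 14], [378.0, 196.5])]
scene [([8, 5, 18, 19, 175], [239.2, 241.6]), ([28, 18, 3, 1, 3], [251.0, 248.0]), ([3, 21, 2, 11, 21], [225.5, 256.2]), ([31, 20, 4, 12, 44], [254.6, 255.1])]
```

>>> {"method": "drive_tool", "body": {
  "series": [
    {"dx":0,"dy":0,"dz":0.3,"yaw":0,"claw":0},
    {"dx":0,"dy":0,"dz":0.2,"yaw":0,"claw":0},
    {"dx":0,"dy":0,"dz":0.1,"yaw":0,"claw":0},
    {"dx":0,"dy":0,"dz":0,"yaw":0,"claw":0},
    {"dx":0,"dy":0,"dz":0,"yaw":0,"claw":0}
  ]
}}

```text
t: 8.4
position: [0.5344, 0.2079, 0.1047]
ee_rot: [-3.142, -0.0, 2.877]
force: [0.3, 0.2, -1.7]
width: 0.0262
grasp_force: 25.0
```

Run:
```python
from h import *
to(.534,.208,.1047)
from scipy.optimize import least_squares
T=cv2.imread('pics/t2.png');S=cv2.imread('pics/s2.png')
obs=[];
for n,im,b in(("top",T,(360,188,392,218)),("scene",S,(224,230,252,257))):
  x0,y0,x1,y1=b;A=im[y0:y1,x0:x1]; H=cv2.cvtColor(A,cv2.COLOR_BGR2HSV).astype(int)
  m=((H[...,1]>120)&(H[...,0]>18)&(H[...,0]<35)).astype(np.uint8); m=cv2.morphologyEx(m,cv2.MORPH_OPEN,np.ones((2,2),np.uint8))
  k,l,st,ce=cv2.connectedComponentsWithStats(m); i=1+np.argmax(st[1:,4]); s=st[i]
  e=[x0+s[0]-.5,y0+s[1]-.5,x0+s[0]+s[2]-.5,y0+s[1]+s[3]-.5]; print(n,e,s); obs.append((n,e))
  if n=="top": print("\n".join("".join("%2d "%v for v in r) for r in (H[...,0]*(H[...,1]>90))))
a=np.linspace(0,2*np.pi,90)
def ext(n,x,y,dz=0):
  P=[[x+.029*np.cos(t),y+.029*np.sin(t),z+dz] for t in a for z in(.102,.130)]; q=proj(n,P); return np.r_[q.min(0),q.max(0)]
for sel in ([0],[1],[0,1]):
  r=least_squares(lambda p:np.concatenate([ext(obs[i][0],*p)-obs[i][1] for i in sel]),[.557,-.243]); print(sel,r.x,r.fun.round(1))
```

```text
t 8.4 pos [0.5344 0.2079 0.1047] rot [-3.142 -0.     2.877] q6 -0.96 F [ 0.3  0.2 -1.7] M [ 0.02  0.02 -0.03] w 0.0262 g 25.0 -> cm [ 0.04 -0.   -0.  ]
top [np.float64(364.5), np.float64(193.5), np.float64(385.5), np.float64(213.5)] [  5   6  21  20 303]
 0  0  0  0  0  0 10  9  9  8 10  0  0  0  0  0  0  0  0  0  0  0  0  0  0  0  0  0  0  0  0  0 
 0  0  0  0 10  9  8  8  8  0  0  0  0  0  0  0  0  0  0  0  0  0  0  0  0  0  0  0  0  0  0  0 
 0  0  0  9  9  9  8  0  0  0  0  0  0  0  0  0  0  0  0  0  0  0  0  0  0  0  0  0  0  0  0  0 
 0  9  9  8  8  8  0  0  0  0  0  0  0  0  0  0  0  0  0  0  0  0  0  0  0  0  0  0  0  0  0  0 
 8  9  9  8  8  7  0  0  0  0  0  0  0  0  0  0  0  0  0  0  0  0  0  0  0  0  0  0  0  0  0  0 
 9  9  0  0  0  0  0  0  0  0  0 20 21 21 21 21 21 19 17 12 10  0  0  0  0  0  0  0  0  0  0  0 
 8  0  0  0  0  0 10 14 18 20 21 21 21 21 22 21 21 20 16 11 10 14  0  0  0  0  0  0  0  0  0  0 
 0  0  0  0  0  0 14 18 21 22 21 21 22 22 22 21 22 19 14 12 14 17 18  0  0  0  0  0  0  0  0  0 
 0  0  0  0  0  0 20 21 21 22 21 22 22 21 21 21 20 17 13 14 18 20 20 
[... 1648 characters left out ...]
  9  9  9  9  0  0  0  0  0 
 0  0  0  0  0  0  0  0  0  0  0  0  0  0  0  0  0  0  0  0  0 10  8  9 10  0  0  0  0  0  0  0 
 0  0  0  0  0  0  0  0  0  0  0  0  0  0  0  0  0  0  0  0 10  8  8 10  0  0  0  0  0  0  0  0 
11  0  0  0  0  0  0  0  0  0  0  0  0  0  0  0  0  0  0  8  9 11  0  0  0  0  0  0  0  0  0  0 
 7  0  0  0  0  0  0  0  0  0  0  0  0  0  0  0  0  8 10  9  0  0  0  0  0  0  0  0  0  0  0  0 
scene [np.float64(229.5), np.float64(234.5), np.float64(249.5), np.float64(254.5)] [  6   5  20  20 311]
[0] [ 0.55953455 -0.24748018] [-1.1 -1.   1.1  1. ]
[1] [ 0.56591126 -0.24702543] [-0.3 -0.4  0.3  0.4]
[0, 1] [ 0.56217437 -0.24678375] [-1.4 -2.   0.8  0.1 -1.3 -0.9 -0.7 -0.1]
```

The lid seems just about to touch, so I'm lowering it a little more and reading the force.

>>> {"method": "drive_tool", "body": {
  "series": [
    {"dx":0,"dy":0,"dz":0.1,"yaw":0,"claw":0},
    {"dx":0,"dy":0,"dz":0,"yaw":0,"claw":0},
    {"dx":0,"dy":0,"dz":0,"yaw":0,"claw":0}
  ]
}}

```text
t: 8.7
position: [0.5344, 0.2079, 0.1046]
ee_rot: [3.142, 0.0, 2.877]
force: [-3.1, -0.6, 8.9]
width: 0.026
grasp_force: 25.0
```

>>> {"method": "drive_tool", "body": {
  "series": [
    {"dx":0,"dy":0,"dz":0.1,"yaw":0,"claw":0},
    {"dx":0,"dy":0,"dz":0,"yaw":0,"claw":0},
    {"dx":0,"dy":0,"dz":0,"yaw":0,"claw":0}
  ]
}}

```text
t: 9.0
position: [0.5345, 0.2079, 0.1046]
ee_rot: [3.141, 0.0, 2.877]
force: [-5.4, -2.6, 19.4]
width: 0.0263
grasp_force: 25.0
```

It's in contact. I'm backing the press off, opening, and rising straight up.

>>> {"method": "drive_tool", "body": {
  "series": [
    {"dx":0,"dy":0,"dz":-0.2,"yaw":0,"claw":0},
    {"dx":0,"dy":0,"dz":0,"yaw":0,"claw":0.35},
    {"dx":0,"dy":0,"dz":0,"yaw":0,"claw":0.6},
    {"dx":0,"dy":0,"dz":0,"yaw":0,"claw":1},
    {"dx":0,"dy":0,"dz":0,"yaw":0,"claw":1},
    {"dx":0,"dy":0,"dz":0,"yaw":0,"claw":1},
    {"dx":0,"dy":0,"dz":0,"yaw":0,"claw":1},
    {"dx":0,"dy":0,"dz":0,"yaw":0,"claw":1},
    {"dx":0,"dy":0,"dz":0,"yaw":0,"claw":1},
    {"dx":0,"dy":0,"dz":0,"yaw":0,"claw":1}
  ]
}}

```text
t: 10.0
position: [0.5344, 0.2079, 0.1047]
ee_rot: [-3.142, -0.0, 2.877]
force: [-0.7, 0.1, -0.1]
width: 0.0874
grasp_force: 0.0
```

>>> {"method": "drive_tool", "body": {
  "series": [
    {"dx":0,"dy":0,"dz":-2,"yaw":0,"claw":1},
    {"dx":0,"dy":0,"dz":-4,"yaw":0,"claw":1},
    {"dx":0,"dy":0,"dz":-4,"yaw":0,"claw":1},
    {"dx":0,"dy":0,"dz":-4,"yaw":0,"claw":1},
    {"dx":0,"dy":0,"dz":-4,"yaw":0,"claw":1},
    {"dx":0,"dy":0,"dz":0,"yaw":0,"claw":1},
    {"dx":0,"dy":0,"dz":0,"yaw":0,"claw":1}
  ]
}}

```text
t: 10.7
position: [0.5346, 0.2079, 0.2856]
ee_rot: [3.14, 0.002, 2.877]
force: [0.1, -0.5, 0.5]
width: 0.0877
grasp_force: 0.0
```

Run:
```python
from h import *
to(.5615,-.246,.285)
T=robot.get_image('top');S=robot.get_image('scene'); cv2.imwrite('pics/t3.png',T)
dash=[onz("top",p,.13) for p in((379.7,193),(376.3,199))]; d=dash[0]-dash[1]; print("cap dash deg",np.degrees(np.arctan2(d[1],d[0])))
# lid knob in scene
x0,y0=270,150; A=S[y0:230,x0:350]; m=(A.max(2)<50).astype(np.uint8); k,l,st,ce=cv2.connectedComponentsWithStats(m)
for i in range(1,k):
  if st[i,4]>15: print(st[i],onz("scene",ce[i]+[x0,y0],.0405))
cv2.imwrite('pics/c4.png',cv2.resize(S[140:300,200:380],(720,600)))
# nest pocket orientation & center from terracotta strips in earlier top picture (z .046)
T=cv2.imread('pics/t2.png'); x0,y0=335,175; H=cv2.cvtColor(T[y0:235,x0:405],cv2.COLOR_BGR2HSV); m=((H[...,0]<13)&(H[...,1]>95)).astype(np.uint8)
p=np.argwhere(m)[:,::-1].astype(np.float32); r=cv2.minAreaRect(p); b=np.array([onz("top",q+[x0,y0],.046)[:2] for q in cv2.boxPoints(r)]); e=b[1]-b[0]
print("strips",b.round(3).tolist(),"c",b.mean(0),"ang",np.degrees(np.arctan2(e[1],e[0]))%90,np.linalg.norm(b[1]-b[0]),np.linalg.norm(b[2]-b[1]))
```

```text
t 10.7 pos [0.5346 0.2079 0.2856] rot [3.140e+00 2.000e-03 2.877e+00] q6 -0.96 F [ 0.1 -0.5  0.5] M [-0.    0.05  0.01] w 0.0877 g 0.0 -> cm [-1.448e+01 -4.311e+01  3.000e-02]
cap dash deg -30.369217613850083
[33 29  6  8 44] [0.5343574  0.20637425 0.0405    ]
strips [[0.575, -0.176], [0.627, -0.258], [0.547, -0.308], [0.496, -0.226]] c [ 0.5612887  -0.24196449] ang 32.35041017641306 0.09684680588679866 0.09424941491510858
```

View pics/c4.png

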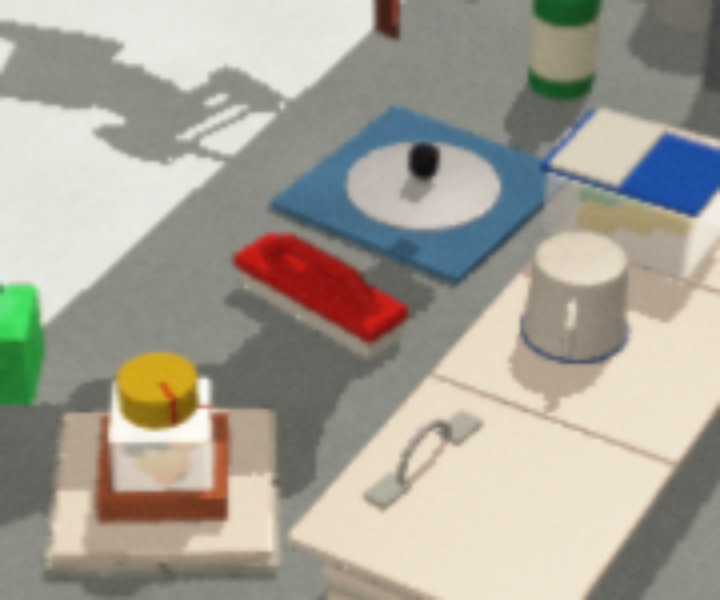

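The lid lies flat and released at (0.534, 0.206), about the tile's middle. Jar dash is at about 32° and cap dash at about -30°, so the turn needed is about 62°. I'm moving over the cap.

>>> {"method": "drive_tool", "body": {
  "series": [
    {"dx":-1.44,"dy":-4.29,"dz":0,"yaw":0,"claw":1},
    {"dx":-1.44,"dy":-4.29,"dz":0,"yaw":0,"claw":1},
    {"dx":-1.44,"dy":-4.29,"dz":0,"yaw":0,"claw":1},
    {"dx":-1.44,"dy":-4.29,"dz":0,"yaw":0,"claw":1},
    {"dx":-1.44,"dy":-4.29,"dz":0,"yaw":0,"claw":1},
    {"dx":-1.44,"dy":-4.29,"dz":0,"yaw":0,"claw":1},
    {"dx":-1.44,"dy":-4.29,"dz":0,"yaw":0,"claw":1},
    {"dx":-1.44,"dy":-4.29,"dz":0,"yaw":0,"claw":1},
    {"dx":-1.44,"dy":-4.29,"dz":0,"yaw":0,"claw":1},
    {"dx":-1.44,"dy":-4.29,"dz":0,"yaw":0,"claw":1}
  ]
}}

```text
t: 11.8
position: [0.5602, -0.2455, 0.2825]
ee_rot: [3.141, -0.004, 2.877]
force: [1.0, -0.4, -0.1]
width: 0.0876
grasp_force: 0.0
```

>>> {"method": "drive_tool", "body": {
  "series": [
    {"dx":0,"dy":0,"dz":0,"yaw":0.14,"claw":1},
    {"dx":0,"dy":0,"dz":0,"yaw":0.14,"claw":1},
    {"dx":0,"dy":0,"dz":0,"yaw":0.14,"claw":1},
    {"dx":0,"dy":0,"dz":0,"yaw":0.14,"claw":1},
    {"dx":0,"dy":0,"dz":0,"yaw":0.14,"claw":1},
    {"dx":0,"dy":0,"dz":0,"yaw":0.14,"claw":1},
    {"dx":0,"dy":0,"dz":0,"yaw":0.14,"claw":1},
    {"dx":0,"dy":0,"dz":0,"yaw":0.14,"claw":1},
    {"dx":0,"dy":0,"dz":0,"yaw":0,"claw":1},
    {"dx":0,"dy":0,"dz":0,"yaw":0,"claw":1}
  ]
}}

```text
t: 12.8
position: [0.5606, -0.2437, 0.2832]
ee_rot: [-3.14, -0.001, 1.761]
force: [0.7, 0.7, -0.1]
width: 0.0876
grasp_force: 0.0
```

```bash
python3 -c "
from h import *
to(.5615,-.244,.182)"
```

```text
t 12.8 pos [ 0.5606 -0.2437  0.2832] rot [-3.140e+00 -1.000e-03  1.761e+00] q6 -0.62 F [ 0.7  0.7 -0.1] M [-0.07 -0.01  0.  ] w 0.0876 g 0.0 -> cm [-0.06  0.1  10.12]
```

>>> {"method": "drive_tool", "body": {
  "force": 8,
  "series": [
    {"dx":0,"dy":0.1,"dz":2,"yaw":0,"claw":1},
    {"dx":0,"dy":0,"dz":2.5,"yaw":0,"claw":1},
    {"dx":0,"dy":0,"dz":2.5,"yaw":0,"claw":1},
    {"dx":0,"dy":0,"dz":2,"yaw":0,"claw":1},
    {"dx":0,"dy":0,"dz":1.1,"yaw":0,"claw":1},
    {"dx":0,"dy":0,"dz":0,"yaw":0,"claw":1},
    {"dx":0,"dy":0,"dz":0,"yaw":0,"claw":0.8},
    {"dx":0,"dy":0,"dz":0,"yaw":0,"claw":0.6},
    {"dx":0,"dy":0,"dz":0,"yaw":0,"claw":0.5},
    {"dx":0,"dy":0,"dz":0,"yaw":0,"claw":0.5},
    {"dx":0,"dy":0,"dz":0,"yaw":0,"claw":0.5},
    {"dx":0,"dy":0,"dz":0,"yaw":0,"claw":0.5}
  ]
}}

```text
t: 14.0
position: [0.563, -0.2438, 0.1845]
ee_rot: [3.139, 0.001, 1.757]
force: [3.3, 0.8, 4.2]
width: 0.0588
grasp_force: 8.0
```

```bash
python3 -c "
from h import *
to(.5615,-.244,.182)"
```

```text
t 14.0 pos [ 0.563  -0.2438  0.1845] rot [3.139e+00 1.000e-03 1.757e+00] q6 -0.61 F [3.3 0.8 4.2] M [ 0.18 -0.47 -0.02] w 0.0588 g 8.0 -> cm [ 0.   -0.15  0.25]
```

>>> {"method": "drive_tool", "body": {
  "force": 45,
  "series": [
    {"dx":0,"dy":0.12,"dz":0,"yaw":0,"claw":0.5},
    {"dx":0,"dy":0,"dz":0,"yaw":0,"claw":0.4},
    {"dx":0,"dy":0,"dz":0,"yaw":0,"claw":0.4},
    {"dx":0,"dy":0,"dz":0,"yaw":0,"claw":0.4},
    {"dx":0,"dy":0,"dz":0,"yaw":0,"claw":0.4}
  ]
}}

```text
t: 14.5
position: [0.5633, -0.2437, 0.1844]
ee_rot: [3.141, 0.001, 1.757]
force: [-0.5, 1.0, 6.4]
width: 0.0582
grasp_force: 45.0
```

>>> {"method": "drive_tool", "body": {
  "series": [
    {"dx":0,"dy":0,"dz":0,"yaw":-0.05,"claw":0.4},
    {"dx":0,"dy":0,"dz":0,"yaw":-0.1,"claw":0.4},
    {"dx":0,"dy":0,"dz":0,"yaw":-0.1,"claw":0.4},
    {"dx":0,"dy":0,"dz":0,"yaw":-0.05,"claw":0.4},
    {"dx":0,"dy":0,"dz":0,"yaw":0,"claw":0.4}
  ]
}}

```text
t: 15.0
position: [0.5635, -0.2438, 0.1844]
ee_rot: [3.141, 0.001, 2.058]
force: [-0.1, -0.1, 6.1]
width: 0.0581
grasp_force: 45.0
```

```bash
python3 -c "
from h import *
to(.563,-.244,.1845)"
```

```text
t 15.0 pos [ 0.5635 -0.2438  0.1844] rot [3.141e+00 1.000e-03 2.058e+00] q6 -0.91 F [-0.1 -0.1  6.1] M [-0.01  0.01  0.04] w 0.0581 g 45.0 -> cm [ 0.   -0.05 -0.01]
```

>>> {"method": "drive_tool", "body": {
  "series": [
    {"dx":0,"dy":0,"dz":0,"yaw":-0.1,"claw":0.4},
    {"dx":0,"dy":0,"dz":0,"yaw":-0.1,"claw":0.4},
    {"dx":0,"dy":0,"dz":0,"yaw":-0.1,"claw":0.4}
  ]
}}

```text
t: 15.3
position: [0.5635, -0.2438, 0.1844]
ee_rot: [-3.142, 0.001, 2.361]
force: [0.0, 0.8, 6.4]
width: 0.0585
grasp_force: 45.0
```

```bash
python3 -c "
from h import *
to(.563,-.244,.1845)
S=robot.get_image('scene')
cv2.imwrite('pics/c5.png',cv2.resize(S[210:300,195:295],(700,600),interpolation=2))"
```

```text
t 15.3 pos [ 0.5635 -0.2438  0.1844] rot [-3.142e+00  1.000e-03  2.361e+00] q6 -1.22 F [0.  0.8 6.4] M [-0.01  0.02 -0.11] w 0.0585 g 45.0 -> cm [ 0.02 -0.05 -0.01]
```

View pics/c5.png

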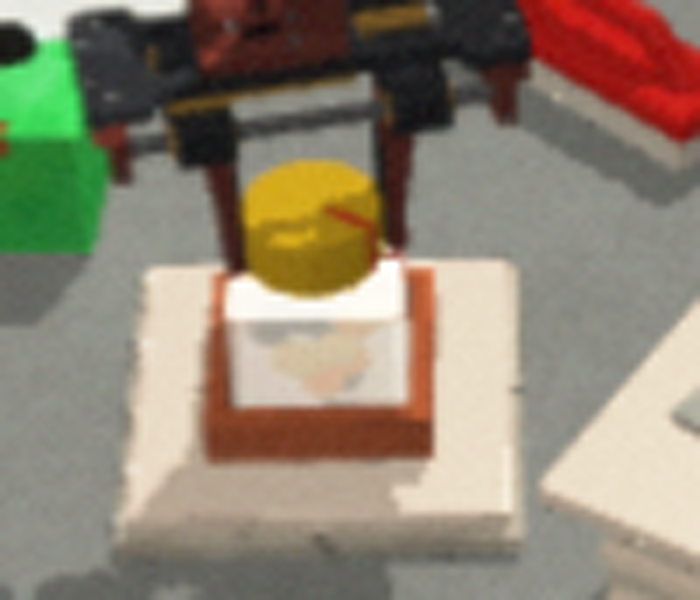

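The cap is turning with the fingers: its dash has moved round to the right, at about crop (355,220), with the jar dash at the shoulder beyond it. I'm turning the remaining 28° or so.

>>> {"method": "drive_tool", "body": {
  "series": [
    {"dx":0,"dy":0,"dz":0,"yaw":-0.1,"claw":0.4},
    {"dx":0,"dy":0,"dz":0,"yaw":-0.1,"claw":0.4},
    {"dx":0,"dy":0,"dz":0,"yaw":-0.1,"claw":0.4},
    {"dx":0,"dy":0,"dz":0,"yaw":-0.1,"claw":0.4},
    {"dx":0,"dy":0,"dz":0,"yaw":-0.1,"claw":0.4},
    {"dx":0,"dy":0,"dz":0,"yaw":0,"claw":0.4},
    {"dx":0,"dy":0,"dz":0,"yaw":0,"claw":0.4}
  ]
}}

```text
t: 16.05
position: [0.5638, -0.2439, 0.1849]
ee_rot: [-3.141, 0.002, 2.857]
force: [-1.0, 0.3, 9.2]
width: 0.0582
grasp_force: 45.0
```

```bash
python3 -c "
from h import *
to(.563,-.244,.1845)
S=robot.get_image('scene')
cv2.imwrite('pics/c6.png',cv2.resize(S[210:300,195:295],(700,600),interpolation=2))"
```

```text
t 16.05 pos [ 0.5638 -0.2439  0.1849] rot [-3.141e+00  2.000e-03  2.857e+00] q6 -1.71 F [-1.   0.3  9.2] M [0.06 0.04 0.07] w 0.0582 g 45.0 -> cm [ 0.07 -0.03  0.04]
```

View pics/c6.png

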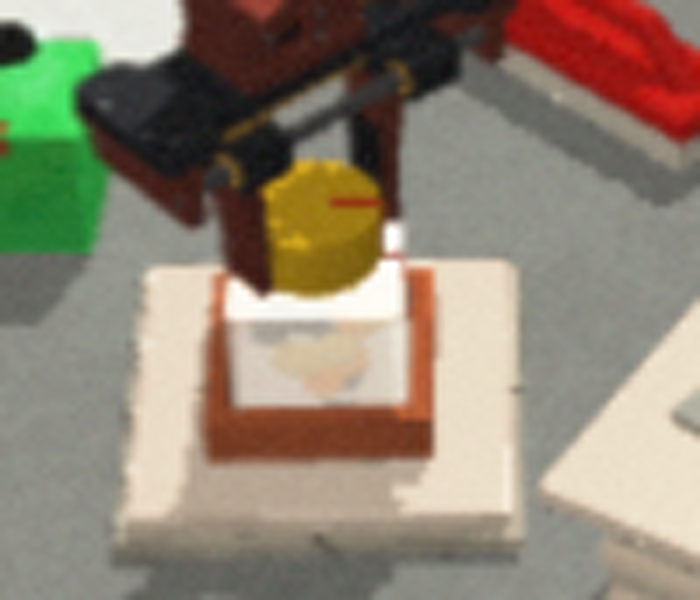

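The dashes are lined up and Fz rose by about 3 N, as if the seal now pushes the freed cap. I'm lifting 4 mm and checking the force.

>>> {"method": "drive_tool", "body": {
  "series": [
    {"dx":0,"dy":0,"dz":-0.2,"yaw":0,"claw":0.4},
    {"dx":0,"dy":0,"dz":-0.2,"yaw":0,"claw":0.4},
    {"dx":0,"dy":0,"dz":0,"yaw":0,"claw":0.4},
    {"dx":0,"dy":0,"dz":0,"yaw":0,"claw":0.4}
  ]
}}

```text
t: 16.5
position: [0.5634, -0.2437, 0.1882]
ee_rot: [-3.141, 0.001, 2.857]
force: [-0.7, -0.5, 7.0]
width: 0.0582
grasp_force: 45.0
```

It's free: the seal still pushes up and there is no downward pull. I'm lifting straight up to 2 cm clearance.

>>> {"method": "drive_tool", "body": {
  "series": [
    {"dx":0,"dy":0,"dz":-0.3,"yaw":0,"claw":0.4},
    {"dx":0,"dy":0,"dz":-0.5,"yaw":0,"claw":0.4},
    {"dx":0,"dy":0,"dz":-0.7,"yaw":0,"claw":0.4},
    {"dx":0,"dy":0,"dz":-0.7,"yaw":0,"claw":0.4},
    {"dx":0,"dy":0,"dz":-0.7,"yaw":0,"claw":0.4},
    {"dx":0,"dy":0,"dz":-0.5,"yaw":0,"claw":0.4},
    {"dx":0,"dy":0,"dz":0,"yaw":0,"claw":0.4},
    {"dx":0,"dy":0,"dz":0,"yaw":0,"claw":0.4},
    {"dx":0,"dy":0,"dz":0,"yaw":0,"claw":0.4},
    {"dx":0,"dy":0,"dz":0,"yaw":0,"claw":0.4}
  ]
}}

```text
t: 17.5
position: [0.5631, -0.2434, 0.2213]
ee_rot: [3.141, -0.001, 2.857]
force: [-0.2, 0.5, -0.8]
width: 0.0582
grasp_force: 45.0
```

```bash
python3 -c "
from h import *
to(.563,-.244,.2224)
S=robot.get_image('scene')
cv2.imwrite('pics/c7.png',cv2.resize(S[150:300,190:370],(720,600),interpolation=2))"
```

```text
t 17.5 pos [ 0.5631 -0.2434  0.2213] rot [ 3.141e+00 -1.000e-03  2.857e+00] q6 -1.71 F [-0.2  0.5 -0.8] M [ 0.    0.01 -0.04] w 0.0582 g 45.0 -> cm [-0.01 -0.06 -0.11]
```

View pics/c7.png

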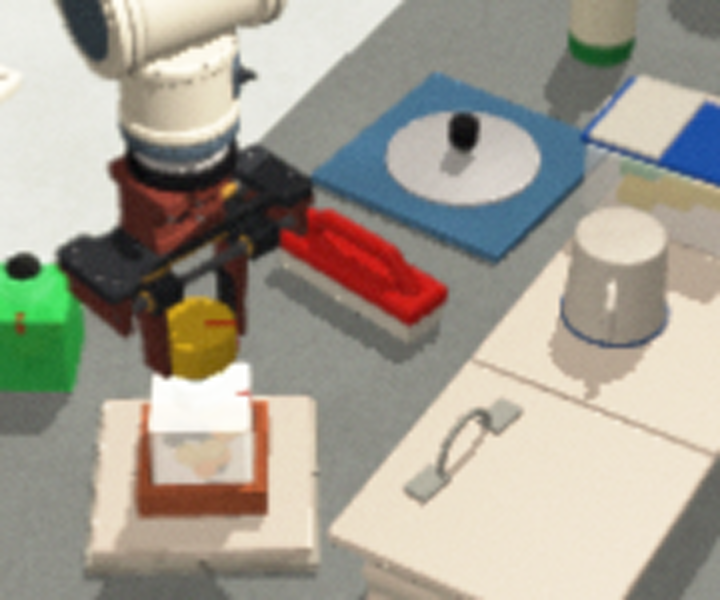

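The cap hangs level above the jar, which stands down in its pocket, and the lid lies flat on the tile. The lift was 37 mm, so the rim is about 19 mm above the mouth.

```bash
python3 -c "
from plant import robot
print(robot.hand_in())"
```

```text
the job is handed in; nothing more can be done
None
```

I've handed the job in; no verdict was returned. By my last picture and readings, the lid lies flat and released at about the tile's middle, the jar is down in its pocket, and the unscrewed cap is held level about 19 mm above its mouth.

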